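# Set the bench tester to its third range and start the test

### The job

With a fingertip or the outside of the fingers, push the tester's range lever out of its parked end along the slot, counting the clicks, and leave it seated in the third notch without ever running on into the fourth. Then, with the lever left there, press the push button on the small switch box fully down and let it come up again. Only push and press: do not pinch the lever, do not pick up, shove or tip the button box, and leave everything else as it stands.

Things in the scene. Friction and masses are not known exactly. Their poses are not given: they have to be found in the camera images.
- tester: bench tester, a fixed grey box 130 mm (its x) by 260 mm (its y), flat top 75 mm above the table, with three meters on its front side (own -x, towards the robot). Origin under its centre. A black slot in the top runs along its own y through x = 0; five dark ticks on the plate, 36 mm from the slot on the front side, mark the five notches and a wider bar marks the park stretch at the -y end
- slot_start (a point): point on the tester's top (height 75 mm) on the slot's centre line, where the lever's centre is when joint lever = 0 (the parked end stop). Its axes are the tester's; the lever slides along +y. It is 72.5 mm from the tester's centre in -y
- lever_top (a point): centre of the top of the range lever's black upright paddle; moves with the lever. The paddle is 34 mm wide across the slot, 18 mm thick along it, and reaches from 6 to 48 mm above the tester's top, on a thin steel stem; it is made of a rear half and a front half, each 9 mm thick; push it on its rear (-y) face; nothing stands on the tester's top beside it
- lever (a joint): travel of the range lever along the slot, m, 0 to 0.145. It starts at rest anywhere in the free stretch 0 to 0.024 (about 1 N of friction). Notches 1 to 5 seat it at 0.051, 0.073, 0.095, 0.117 and 0.139, with humps midway (0.040, 0.062, 0.084, 0.106, 0.128). Pushing over a hump takes about 4 to 8 N, then the lever snaps ahead into the next notch by itself and stays there
- button_box: loose small grey switch box 84 x 68 mm, 48 mm high, 0.5 to 0.85 kg, with a round black push button on top; stands left or right of the tester. Origin under its centre
- button_top (a point): centre of the top of the push button's cap (34 mm across), 68 mm above the table when up, on the button box; the button is pressed straight down
- button (a joint): button travel, m: 0 up, 0.006 fully down (sprung, about 5 N fully down); counts as pressed beyond 0.004
- dial_box: bystander switch box, the same 84 x 68 mm grey housing 48 mm high as the button box but with a bar-shaped rotary knob on top; loose, origin under its centre
- slotted_housing: bystander: upright dark steel ring housing with slots, 124 mm across, 95 mm high, loose, origin under its centre
- bearing_ring: bystander: steel ring 72 mm across, 30 mm high, loose, origin under its centre
- white_ring: bystander: white plastic ring 68 mm across, 20 mm high, loose, origin under its centre
- spacer_ring: bystander: dark steel ring 48 mm across, 22 mm high, loose, origin under its centre
- grease_jar: bystander: jar 60 mm across, 70 mm high, loose, origin under its centre
- wrench: bystander: steel wrench 180 mm long lying flat along its own x, 8 mm high, loose, origin at its middle on the table
- screwdriver: bystander: screwdriver 200 mm long lying along its own x, 26 mm high, loose, origin at its middle on the table

How it is judged:
On the way, in this order (a step that is already met when the one before it is completed fails the run):
1. the lever is seated in the third notch (value of joint lever between 0.09 and 0.1 m), for 0.3 s.
2. the button is pressed fully down with the lever in the third notch (all of step 1 and value of joint button above 0.004 m), for 0.05 s.
At the end, for the whole second after the job is handed in: the lever rests in the third notch (joint lever 0.095 +- 0.005), the button is up again after its press (under 1.5 mm), the button box stands upright on the table within 25 mm of where it was, and every bystander is within 25 mm of its starting place (all of step 1 and value of joint button below 0.0015 m and velocity of joint lever below 0.01 m/s and angle between button_box's own z axis and vertical below 0.05 rad and height (world z) of button_box below 0.004 m and linear speed of button_box below 0.02 m/s and not (distance of button_box from where it was at the start of the episode above 0.025 m) and not (distance of dial_box from where it was at the start of the episode above 0.025 m) and not (distance of slotted_housing from where it was at the start of the episode above 0.025 m) and not (distance of bearing_ring from where it was at the start of the episode above 0.025 m) and not (distance of white_ring from where it was at the start of the episode above 0.025 m) and not (distance of spacer_ring from where it was at the start of the episode above 0.025 m) and not (distance of grease_jar from where it was at the start of the episode above 0.025 m) and not (distance of wrench from where it was at the start of the episode above 0.025 m) and not (distance of screwdriver from where it was at the start of the episode above 0.025 m)); the robot touches nothing.
It fails at once if the lever runs on past the third notch over the next hump (value of joint lever above 0.108 m).
It fails at once if the lever is pinched: both its halves are pressed by the fingers at once (contact force between each of lever_c0, lever_c1 and the fingers above 1.5 N).
It fails at once if the button is pressed before the lever is in the third notch (value of joint button above 0.004 m and not (value of joint lever between 0.09 and 0.1 m)).
It fails at once if the button box is lifted, tipped or shoved more than 25 mm (height (world z) of button_box above 0.012 m or angle between button_box's own z axis and vertical above 0.2 rad or distance of button_box from where it was at the start of the episode above 0.025 m).
It fails at once if a bystander is moved more than 25 mm (distance of any of dial_box, slotted_housing, bearing_ring, white_ring, spacer_ring, grease_jar, wrench, screwdriver from where it was at the start of the episode above 0.025 m).
It also fails if it takes over 64 s, if anything falls off the work surface, if the arm or the gripper's body presses on something with over 40 N, if the wrist force passes 120 N, or if a joint passes its speed limit or range.

### The arm

A 6-joint arm with a two-finger parallel gripper is mounted at the origin on the work surface. World frame = base frame: x ahead of the robot, y to its left, z up, the work surface at z = 0. Lengths are in m, angles in rad, forces in N, time in s.
With the tool pointing down it reaches from about 0.3 to 0.775 m from the base axis. Payload 14.6 kg.
Tool frame: the origin (TCP) lies on the centre line of the jaws, within the pads' length; the fingertips stand 25 mm ahead of it and the grasp point (between the pads) lies 6 mm ahead of it (ctrl.tip_reach is the distance from the TCP to the fingertips, in m); z points along the fingers, y is the line along which they close (so a half turn about z gives the same grasp; the last joint's range is limited). The gripper opens to 94 mm and grips with 3 to 60 N. Pads are 16 mm wide; open, the fingers measure 119 mm over their backs; the gripper's body (75 mm by 177 mm) begins 78 mm behind the grasp point.
Start: joints at [-1.273, 0.3, 1.521, -0, 1.321, -0.067], TCP at [0.196, -0.514, 0.23] pointing down, gripper open.
Joint ranges: [-3.03, 3.03], [-0.79, 2.21], [0.23, 2.52], [-1.04, 4.18], [0, 3.07], [-2.55, 2.55]. Speed limits (rad/s): [2.22, 2.22, 2.57, 3.14, 3.14, 3.14].

### API

Orientations are given as [roll, pitch, yaw] about the fixed x, y, z axes, in that order (R = Rz(yaw) Ry(pitch) Rx(roll)).
In Python, from station import ctrl gives the robot as it stands. The module is installed in compiled form; this text tells all that it offers.
- The arm moves only by the tool apply_moves, never from a script. Its argument "deltas" is a list of rows, each a list of 7 numbers: the closure in counts, from 0 (fully open) to 255 (shut), then the shift along the world's x, y, z in cm, then the turn, a rotation vector about the world's x, y, z in rad. In form: [[jaw, tx, ty, tz, ax, ay, az], ...]. A call has 1 to 10 rows; each row shifts and turns the commanded pose from where the row before left it; what a row does not reach is not made up. A row lasts 1/10 s, in which the tool goes at most 50 mm and 8.59 degrees, less where a joint would pass 70% of its speed; a pose out of reach is approached as far as the arm can. A call with a gripper value outside its range is refused whole. The fingers move at their own pace and stop on an object; "grip_force" is the grip in N (left out, the last holds). Time passes only in rows, so rows that do not move let the fingers close. It gives the time, the measured TCP pose, the force, the opening and the grip force at its end, in the units of the state.
- ctrl.get_obs(): the state, without advancing time (a new reading comes with each control period).
- ctrl.camera(name): name is "side" or "top" or "wrist"; returns a dict with "img" (420x560x3 uint8, red, green, blue), "K" (3x3 intrinsics, pixels), "pose" (4x4, takes a point from camera to world coordinates); the wrist camera has in their place "hand_eye" (4x4, takes a point from camera to tool coordinates, whose origin is the TCP and whose axes are the flange's). Camera axes: x right, y up, looking along -z (the intrinsics and any distortion apply to the point x, -y, -z); pixel columns grow to the right and rows downward; lengths in m; the calibration is good to about 2 mm. A picture is of the moment at which its call begins: read the wrist's pose just before it. There is no depth.
- ctrl.hand_in(): hands the job in; it is judged then, once.
The state is a dict: "time_s": time; "qpos": joint angles; "joint_vel": joint speeds; "tau": joint torques, N m; "ee_pos": TCP position; "eef_rot": TCP orientation; "force": force on the tool from outside, world axes, zero at the start; "moment": the same for the moment, N m; "grip_width": finger opening in m; "grip_force": force on a finger pad.
Only numpy, scipy, OpenCV 4.12 (cv2) and the standard library are available. Lean on these libraries where they do the work, as an engineer would, in place of code of your own. Each camera call takes 0.05 s, during which the arm holds its last target. There are 200 camera calls.

## Working session

There is one attempt and no reset: what is moved stays moved. The work goes in short steps, Python scripts to look and compute and a tool call to move; the robot and the scene stay as the last step left them, time stands still between calls to the robot, and variables do not carry over. Pictures are saved under pics/ and viewed, at most 10 in all, crops included, and the job is handed in when it is done.

Besides the shell and the picture viewer there is one more tool, called by a JSON object that holds its "fn" and its "kwargs". apply_moves: Moves the arm, as the interface text tells. Its arguments: {"type":"object","properties":{"deltas":{"type":"array"},"grip_force":{"type":"number"}},"required":["deltas"]}

```bash
mkdir -p pics; cat > h.py <<'E'
import numpy as np, cv2
from station import ctrl
def ray(c,u,v,pose=None):
    P=c["pose"] if pose is None else pose
    d=np.linalg.inv(c["K"])@[u,v,1.]; d=np.array([d[0],-d[1],-d[2]])
    return P[:3,3],P[:3,:3]@d
def at_z(c,u,v,z,pose=None):
    o,d=ray(c,u,v,pose); return o+d*(z-o[2])/d[2]
def proj(c,p):
    q=np.linalg.inv(c["pose"])@np.r_[p,1]; q=c["K"]@[q[0],-q[1],-q[2]]; return q[:2]/q[2]
E
python3 - <<'E'
from h import *
for n in("top","side"):
    c=ctrl.camera(n); print({k:(v if k!="img" else v.shape) for k,v in c.items()})
    np.save(n+".npy",c,allow_pickle=True)
    cv2.imwrite(f"pics/{n}.png",cv2.resize(c["img"][...,::-1],(784,588),interpolation=cv2.INTER_CUBIC))
print(ctrl.get_obs())
E
```

```text
{'img': (420, 560, 3), 'K': array([[416.11724228,   0.        , 274.33760009],
       [  0.        , 416.11724228, 204.00070862],
       [  0.        ,   0.        ,   1.        ]]), 'pose': array([[ 0.0130934 ,  0.99914424, -0.03923445,  0.50746361],
       [-0.99987027,  0.01345088,  0.00886116,  0.01004208],
       [ 0.00938132,  0.03911334,  0.99919074,  1.11461017],
       [ 0.        ,  0.        ,  0.        ,  1.        ]])}
{'img': (420, 560, 3), 'K': array([[487.76222848,   0.        , 278.34174931],
       [  0.        , 487.76222848, 212.05473905],
       [  0.        ,   0.        ,   1.        ]]), 'pose': array([[ 0.94351313,  0.23392127, -0.23465681,  0.32958351],
       [-0.33095459,  0.69928483, -0.63361644, -0.64249057],
       [ 0.01587558,  0.67548617,  0.73720173,  0.82408134],
       [ 0.        ,  0.        ,  0.        ,  1.        ]])}
{'time_s': 0.1, 'qpos': array([-1.27259331e+00,  3.00396163e-01,  1.52150107e+00, -7.30148762e-06,
        1.32071613e+00, -6.66092824e-02]), 'joint_vel': array([ 3.45810175e-05,  5.10651617e-05, -4.21235307e-04,  1.67692486e-03,
       -6.54497866e-04,  1.03874198e-04]), 'tau': array([-1.56910619e-04, -5.32649410e+01, -3.53287518e+01,  7.08927051e-02,
        2.35360838e-02, -5.02809553e-05]), 'ee_pos': array([ 0.19615549, -0.51360979,  0.22996127]), 'eef_rot': array([-3.14057374e+00, -6.08813190e-05,  3.64814074e-01]), 'force': array([-0.55589261,  0.0461699 , -0.07528837]), 'moment': array([ 0.0526552 , -0.03611486,  0.04453353]), 'grip_force': 0.0, 'grip_width': 0.09406619594132117}
```

View pics/top.png

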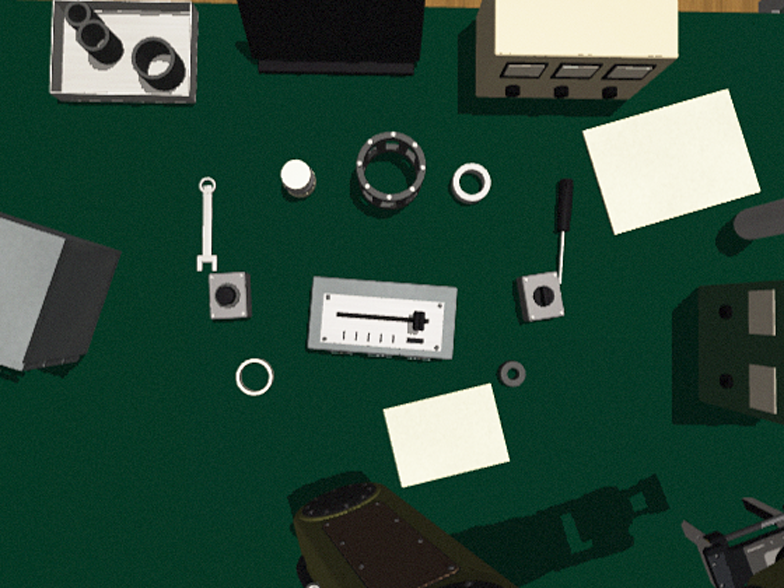

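View pics/side.png

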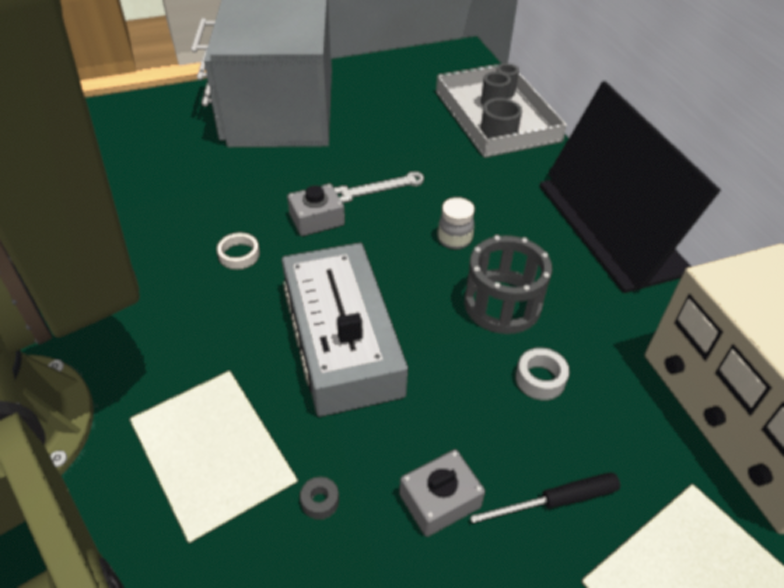

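The top view shows the tester at about (383,318), its lever parked at (419,320) on the right. The push-button box is at (228,295) on the left, and the box at right is the dial box with the bar knob. I'll enlarge both for pixel readings.

```bash
python3 - <<'E'
from h import *
c=np.load("top.npy",allow_pickle=True).item()["img"][...,::-1]
a=cv2.resize(c[190:265,210:335],None,fx=6,fy=6,interpolation=cv2.INTER_CUBIC)  # 750x450
b=cv2.resize(c[188:234,144:184],None,fx=6,fy=6,interpolation=cv2.INTER_CUBIC)
cv2.imwrite("pics/cropA.png",a)
s=np.load("side.npy",allow_pickle=True).item()["img"][...,::-1]
d=cv2.resize(s[125:300,195:300],None,fx=3,fy=3,interpolation=cv2.INTER_CUBIC) #315x525
o=np.zeros((525,240+315,3),np.uint8); o[:276,:240]=b; o[:,240:]=d
cv2.imwrite("pics/cropB.png",o)
E
```

```text
(no output)
```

View pics/cropA.png

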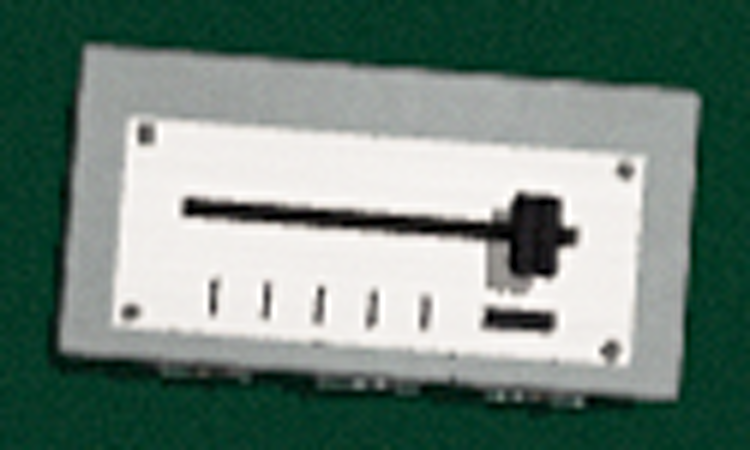

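View pics/cropB.png

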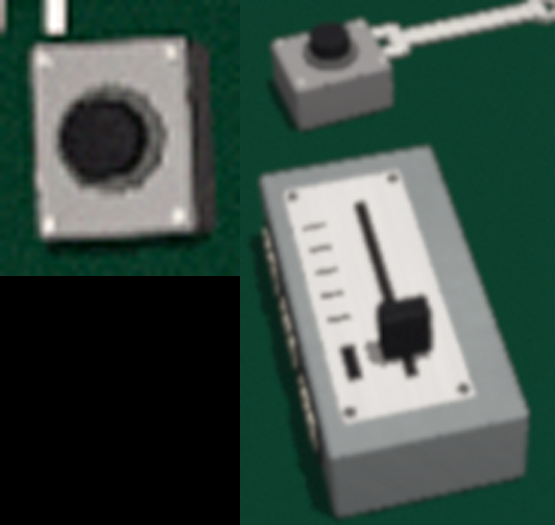

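```bash
python3 - <<'E'
from h import *
c=np.load("top.npy",allow_pickle=True).item(); s=np.load("side.npy",allow_pickle=True).item()
A=lambda x,y,z:at_z(c,210+(x+.5)/6-.5,190+(y+.5)/6-.5,z)
B=lambda x,y,z:at_z(c,144+(x+.5)/6-.5,188+(y+.5)/6-.5,z)
co=np.array([A(*p,.075) for p in[(85,45),(698,92),(678,398),(60,352)]]); ctr=co.mean(0)
print("corners",co.round(4),"ctr",ctr, [np.linalg.norm(co[i]-co[i-1]).round(4) for i in range(4)])
ey=(co[0]+co[3]-co[1]-co[2]); ey/=np.linalg.norm(ey); ex=np.array([ey[1],-ey[0],0]); print("ey",ey,"ex",ex,"yaw",np.arctan2(-ey[0],ey[1]))
L=lambda p:np.round(((p-ctr)@ex,(p-ctr)@ey),4)
for p in[(214,299),(267,300),(319,306),(372,309),(426,312)]:print("tick",L(A(*p,.075)))
print("slot ends",L(A(183,207,.075)),L(A(578,236,.075)))
for p in[(536,236),(511,236),(559,236)]:print("lev",A(*p,.123),L(A(*p,.123)), "travel",L(A(*p,.123))[1]+.0725)
b=B(101,138,.068);print("button",b)
print("boxctr",np.mean([B(*p,.048) for p in[(33,43),(187,38),(195,234),(42,240)]],0))
for p in[b,A(536,236,.123),ctr]:
    u=proj(s,p);print("side crop px",(u-[195,125])*3+[240,0])
E
```

```text
corners [[ 0.5639  0.1275  0.075 ]
 [ 0.5477 -0.1283  0.075 ]
 [ 0.4205 -0.121   0.075 ]
 [ 0.4363  0.1355  0.075 ]] ctr [0.49210968 0.00341593 0.075     ] [np.float64(0.1278), np.float64(0.2563), np.float64(0.1274), np.float64(0.2571)]
ey [0.06231202 0.99805672 0.        ] ex [ 0.99805672 -0.06231202  0.        ] yaw -0.06235241540085092
tick [-0.0373  0.0665]
tick [-0.036   0.0445]
tick [-0.0369  0.0228]
tick [-0.0365  0.0008]
tick [-0.0361 -0.0217]
slot ends [-0.0002  0.0823] [ 0.0001 -0.0824]
lev [ 0.48783093 -0.05804124  0.123     ] [-0.0004 -0.0616] travel 0.010899999999999993
lev [ 0.4877029  -0.04811758  0.123     ] [-0.0012 -0.0517] travel 0.020799999999999992
lev [ 0.48794873 -0.06717265  0.123     ] [ 0.0002 -0.0707] travel 0.001799999999999996
button [0.52818352 0.2863827  0.068     ]
boxctr [0.52839894 0.28601668 0.048     ]
side crop px [328.0117053   33.81725149]
side crop px [402.55985471 305.26561862]
side crop px [384.17135808 285.02948374]
```

Sizes, tick positions and slot ends all fit the given dimensions, and the side view agrees. Lever travel is about 0.011 and the button is at (0.528, 0.286). Next I close the gripper and go above a point behind the lever.

{"fn": "apply_moves", "kwargs": {"deltas": [[255,2,2.8,0,0,0,-0.03],[255,2,2.8,0,0,0,-0.03],[255,2,2.8,0,0,0,-0.03],[255,2,2.8,0,0,0,-0.03],[255,2,2.8,0,0,0,-0.03],[255,2,2.8,0,0,0,-0.03],[255,2,2.8,0,0,0,-0.03],[255,2,2.8,0,0,0,-0.03],[255,2,2.8,0,0,0,-0.03],[255,2,2.8,0,0,0,-0.03]], "grip_force": 10}}

```text
time_s: 1.1
ee_pos: [0.3967, -0.2325, 0.2303]
eef_rot: [-3.141, 0.0, 0.064]
force: [0.3, -0.0, -0.4]
grip_width: 0.0174
grip_force: 0.0
```

{"fn": "apply_moves", "kwargs": {"deltas": [[255,2,2.8,0,0,0,-0.03],[255,2,2.8,0,0,0,-0.03],[255,2,2.8,0,0,0,-0.03],[255,2,2.8,0,0,0,-0.037],[255,0,0,0,0,0,0],[255,0,0,0,0,0,0]]}}

```text
time_s: 1.7
ee_pos: [0.4761, -0.1215, 0.2301]
eef_rot: [-3.142, 0.001, -0.06]
force: [0.6, 0.6, -0.8]
grip_width: 0.0003
grip_force: 0.0
```

{"fn": "apply_moves", "kwargs": {"deltas": [[255,0.8,0,-2,0,0,0],[255,0,0,-3,0,0,0],[255,0,0,-3,0,0,0],[255,0,0,-2,0,0,0],[255,0,0,-1.3,0,0,0],[255,0,0,0,0,0,0],[255,0,0,0,0,0,0]]}}

```text
time_s: 2.4
ee_pos: [0.4844, -0.1223, 0.1182]
eef_rot: [3.141, -0.001, -0.063]
force: [-0.3, 0.8, -0.5]
grip_width: 0.0005
grip_force: 0.0
```

```bash
python3 - <<'E'
from h import *
o=[]
for n in("top","side"):
    c=ctrl.camera(n); np.save(n+"2.npy",c,allow_pickle=True)
    i=c["img"][...,::-1]
    i=i[170:270,200:330] if n=="top" else i[120:320,190:320]
    o.append(cv2.resize(i,None,fx=3 if n=="side" else 3,fy=3,interpolation=cv2.INTER_CUBIC))
w=np.zeros((600,780,3),np.uint8); w[:300,:390]=o[0]; w[:600,390:780]=o[1]
cv2.imwrite("pics/near.png",w); print(ctrl.get_obs()["ee_pos"])
E
```

```text
[ 0.48465792 -0.12215999  0.11859462]
```

View pics/near.png

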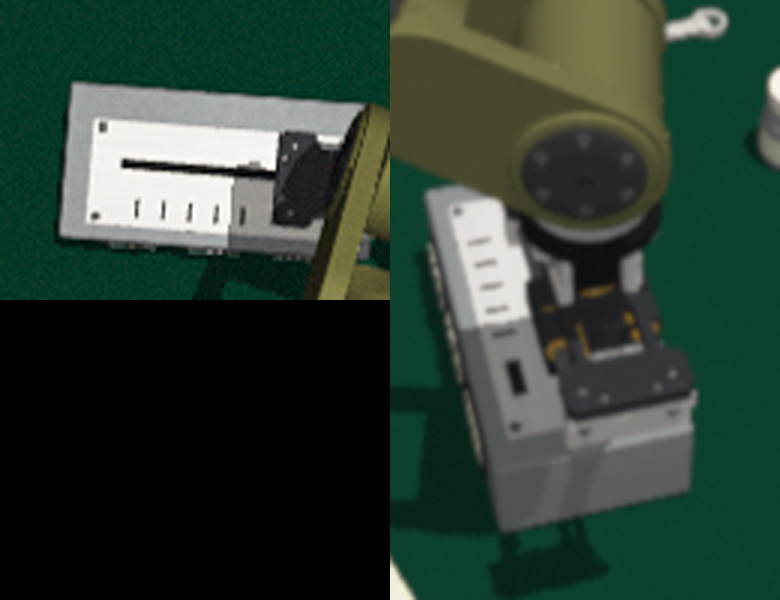

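The arm hides the lever in both views, at about (300,165) in the top crop, so I'll count the clicks by force and position. Closing in behind it in slow steps.

{"fn": "apply_moves", "kwargs": {"deltas": [[255,0.06,1,0,0,0,0],[255,0.06,1,0,0,0,0],[255,0.06,1,0,0,0,0],[255,0.03,0.5,0,0,0,0],[255,0.03,0.5,0,0,0,0],[255,0.03,0.5,0,0,0,0],[255,0.03,0.5,0,0,0,0],[255,0.03,0.5,0,0,0,0],[255,0,0,0,0,0,0],[255,0,0,0,0,0,0]]}}

```text
time_s: 3.5
ee_pos: [0.4875, -0.0666, 0.1174]
eef_rot: [-3.141, 0.0, -0.062]
force: [-0.4, -0.4, 0.4]
grip_width: 0.0005
grip_force: 0.0
```

{"fn": "apply_moves", "kwargs": {"deltas": [[255,0.03,0.4,0,0,0,0],[255,0,0,0,0,0,0],[255,0,0,0,0,0,0]]}}

```text
time_s: 3.8
ee_pos: [0.4878, -0.0627, 0.1174]
eef_rot: [-3.141, 0.0, -0.062]
force: [0.5, -0.2, 0.1]
grip_width: 0.0007
grip_force: 0.0
```

{"fn": "apply_moves", "kwargs": {"deltas": [[255,0.02,0.3,0,0,0,0],[255,0,0,0,0,0,0],[255,0,0,0,0,0,0]]}}

```text
time_s: 4.1
ee_pos: [0.488, -0.0598, 0.1174]
eef_rot: [3.141, 0.0, -0.062]
force: [-0.3, -2.5, -0.3]
grip_width: 0.0
grip_force: 1.2
```

{"fn": "apply_moves", "kwargs": {"deltas": [[255,0.02,0.3,0,0,0,0],[255,0,0,0,0,0,0],[255,0,0,0,0,0,0]]}}

```text
time_s: 4.4
ee_pos: [0.4882, -0.0569, 0.1174]
eef_rot: [3.142, 0.0, -0.062]
force: [-0.9, -3.8, 0.3]
grip_width: 0.0006
grip_force: 1.8
```

{"fn": "apply_moves", "kwargs": {"deltas": [[255,0.01,0.2,0,0,0,0],[255,0,0,0,0,0,0],[255,0,0,0,0,0,0]]}}

```text
time_s: 4.7
ee_pos: [0.4883, -0.0547, 0.1174]
eef_rot: [-3.141, -0.0, -0.062]
force: [0.1, -3.6, 0.2]
grip_width: 0.0005
grip_force: 1.3
```

{"fn": "apply_moves", "kwargs": {"deltas": [[255,0.01,0.2,0,0,0,0],[255,0,0,0,0,0,0],[255,0,0,0,0,0,0]]}}

```text
time_s: 5.0
ee_pos: [0.4885, -0.0526, 0.1174]
eef_rot: [-3.141, -0.0, -0.062]
force: [0.7, -1.4, -0.6]
grip_width: 0.0001
grip_force: 0.4
```

{"fn": "apply_moves", "kwargs": {"deltas": [[255,0.01,0.2,0,0,0,0],[255,0,0,0,0,0,0],[255,0,0,0,0,0,0]]}}

```text
time_s: 5.3
ee_pos: [0.4885, -0.0506, 0.1174]
eef_rot: [-3.141, 0.0, -0.062]
force: [0.4, -0.2, -0.1]
grip_width: 0.0004
grip_force: 0.0
```

{"fn": "apply_moves", "kwargs": {"deltas": [[255,0.01,0.2,0,0,0,0],[255,0,0,0,0,0,0],[255,0,0,0,0,0,0]]}}

```text
time_s: 5.6
ee_pos: [0.4886, -0.0486, 0.1174]
eef_rot: [-3.141, 0.0, -0.062]
force: [-0.6, 0.1, 0.2]
grip_width: 0.0006
grip_force: 0.0
```

Click 1 came at y ≈ -0.0515, where -0.0505 was predicted. On to click 2, expected near -0.0295.

{"fn": "apply_moves", "kwargs": {"deltas": [[255,0.02,0.4,0,0,0,0],[255,0.02,0.4,0,0,0,0],[255,0.02,0.4,0,0,0,0],[255,0.01,0.2,0,0,0,0],[255,0,0,0,0,0,0],[255,0,0,0,0,0,0]]}}

```text
time_s: 6.2
ee_pos: [0.4893, -0.0347, 0.1175]
eef_rot: [3.142, -0.0, -0.062]
force: [0.3, -1.6, -0.8]
grip_width: 0.0004
grip_force: 1.1
```

{"fn": "apply_moves", "kwargs": {"deltas": [[255,0.01,0.2,0,0,0,0],[255,0,0,0,0,0,0],[255,0,0,0,0,0,0]]}}

```text
time_s: 6.5
ee_pos: [0.4894, -0.0327, 0.1174]
eef_rot: [-3.141, -0.0, -0.062]
force: [0.7, -2.4, -0.7]
grip_width: 0.0006
grip_force: 1.2
```

{"fn": "apply_moves", "kwargs": {"deltas": [[255,0.01,0.2,0,0,0,0],[255,0,0,0,0,0,0],[255,0,0,0,0,0,0]]}}

```text
time_s: 6.8
ee_pos: [0.4895, -0.0306, 0.1175]
eef_rot: [-3.141, -0.0, -0.062]
force: [0.8, -1.2, 0.0]
grip_width: 0.0005
grip_force: 0.5
```

{"fn": "apply_moves", "kwargs": {"deltas": [[255,0.01,0.2,0,0,0,0],[255,0,0,0,0,0,0],[255,0,0,0,0,0,0]]}}

```text
time_s: 7.1
ee_pos: [0.4895, -0.0286, 0.1174]
eef_rot: [-3.141, 0.0, -0.062]
force: [-0.1, -1.3, -0.1]
grip_width: 0.0003
grip_force: 0.0
```

Click 2 was at y ≈ -0.030. Click 3 is expected near -0.0075.

{"fn": "apply_moves", "kwargs": {"deltas": [[255,0.02,0.4,0,0,0,0],[255,0.02,0.4,0,0,0,0],[255,0.02,0.4,0,0,0,0],[255,0.02,0.3,0,0,0,0],[255,0,0,0,0,0,0],[255,0,0,0,0,0,0]]}}

```text
time_s: 7.7
ee_pos: [0.4903, -0.0137, 0.1174]
eef_rot: [3.141, 0.0, -0.062]
force: [-0.4, -2.9, 0.1]
grip_width: 0.0007
grip_force: 1.4
```

{"fn": "apply_moves", "kwargs": {"deltas": [[255,0.01,0.2,0,0,0,0],[255,0,0,0,0,0,0],[255,0,0,0,0,0,0]]}}

```text
time_s: 8.0
ee_pos: [0.4905, -0.0118, 0.1174]
eef_rot: [-3.142, 0.0, -0.062]
force: [0.0, -2.5, 0.7]
grip_width: 0.0006
grip_force: 1.5
```

{"fn": "apply_moves", "kwargs": {"deltas": [[255,0.01,0.2,0,0,0,0],[255,0,0,0,0,0,0],[255,0,0,0,0,0,0]]}}

```text
time_s: 8.3
ee_pos: [0.4906, -0.0097, 0.1174]
eef_rot: [-3.141, 0.0, -0.062]
force: [-1.0, -1.6, -0.4]
grip_width: 0.0006
grip_force: 0.9
```

{"fn": "apply_moves", "kwargs": {"deltas": [[255,0.01,0.2,0,0,0,0],[255,0,0,0,0,0,0],[255,0,0,0,0,0,0]]}}

```text
time_s: 8.6
ee_pos: [0.4907, -0.0076, 0.1174]
eef_rot: [-3.141, -0.0, -0.062]
force: [0.3, -0.7, -0.3]
grip_width: 0.0003
grip_force: 0.2
```

{"fn": "apply_moves", "kwargs": {"deltas": [[255,0.01,0.2,0,0,0,0],[255,0,0,0,0,0,0],[255,0,0,0,0,0,0]]}}

```text
time_s: 8.9
ee_pos: [0.4908, -0.0056, 0.1175]
eef_rot: [-3.141, -0.0, -0.062]
force: [0.5, -0.1, -0.4]
grip_width: 0.0009
grip_force: 0.0
```

{"fn": "apply_moves", "kwargs": {"deltas": [[255,0.01,0.1,0,0,0,0],[255,0,0,0,0,0,0],[255,0,0,0,0,0,0]]}}

```text
time_s: 9.2
ee_pos: [0.4909, -0.0047, 0.1174]
eef_rot: [-3.141, -0.0, -0.062]
force: [0.7, 0.2, -0.2]
grip_width: 0.0005
grip_force: 0.0
```

The force vanished after the third hump. Backing off, lifting, and moving aside to check.

{"fn": "apply_moves", "kwargs": {"deltas": [[255,0,-1,0,0,0,0],[255,0,-2,0,0,0,0],[255,0,-1,3,0,0,0],[255,0,0,4,0,0,0],[255,0,-3,4,0,0,0],[255,-1,-4.5,1,0,0,0],[255,-1,-4.5,0,0,0,0],[255,-1,-4.5,0,0,0,0],[255,-1,-4.5,0,0,0,0],[255,0,0,0,0,0,0]]}}

```text
time_s: 10.2
ee_pos: [0.4492, -0.2594, 0.2372]
eef_rot: [3.141, 0.0, -0.067]
force: [0.1, -0.0, -0.2]
grip_width: 0.0001
grip_force: 0.0
```

```bash
python3 - <<'E'
from h import *
c=ctrl.camera("top"); i=c["img"][...,::-1]
cv2.imwrite("pics/chk.png",cv2.resize(i[180:265,140:335],None,fx=4,fy=4,interpolation=cv2.INTER_CUBIC))
ctr=np.array([.4921,.0034,.075]);ey=np.array([.0623,.9981,0])
for t in(.073,.095,.117):
    u=proj(c,ctr+ey*(t-.0725)+[0,0,.048]); print(t,(u-[140,180])*4)
E
```

```text
0.073 [531.70087292 187.08273268]
0.095 [494.82157079 184.29705198]
0.117 [457.93177829 181.5105789 ]
```

View pics/chk.png

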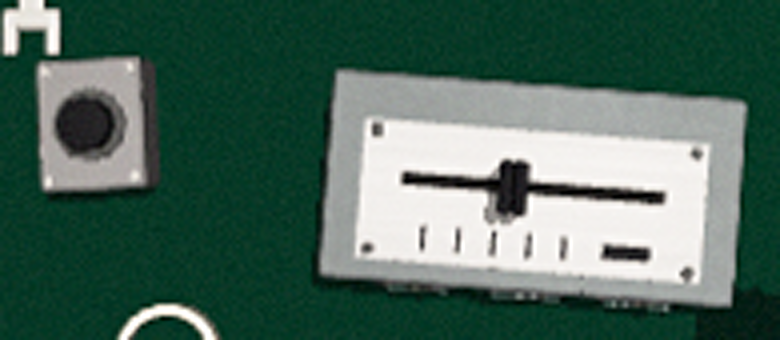

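The lever centre is at (512,187), but notch 3 would put it at (495,184). It is at about 0.085, resting on top of the third hump and not yet snapped in. The button box and everything else visible are unmoved. I'll go back behind it and push a few mm further.

{"fn": "apply_moves", "kwargs": {"deltas": [[255,1,4.5,0,0,0,0.001],[255,1,4.5,0,0,0,0.001],[255,1,4.5,0,0,0,0.001],[255,0.9,4.5,0,0,0,0],[255,0,3,0,0,0,0],[255,0,0,-4,0,0,0],[255,0,0,-4,0,0,0],[255,0,0,-4,0,0,0],[255,0,0,0,0,0,0],[255,0,0,0,0,0,0]]}}

```text
time_s: 11.25
ee_pos: [0.4902, -0.0444, 0.1185]
eef_rot: [-3.141, 0.0, -0.059]
force: [0.8, -0.3, 1.1]
grip_width: 0.0002
grip_force: 0.0
```

{"fn": "apply_moves", "kwargs": {"deltas": [[255,0,1,0,0,0,0],[255,0,1,0,0,0,0],[255,0,1,0,0,0,0],[255,0.01,0.4,0,0,0,0],[255,0.01,0.2,0,0,0,0],[255,0,0.2,0,0,0,0],[255,0,0,0,0,0,0],[255,0,0,0,0,0,0]]}}

```text
time_s: 12.05
ee_pos: [0.4901, -0.007, 0.1174]
eef_rot: [3.142, 0.0, -0.059]
force: [-0.6, -0.2, 0.1]
grip_width: 0.0004
grip_force: 0.0
```

{"fn": "apply_moves", "kwargs": {"deltas": [[255,0.01,0.1,0,0,0,0],[255,0,0,0,0,0,0],[255,0,0,0,0,0,0]]}}

```text
time_s: 12.35
ee_pos: [0.4902, -0.0059, 0.1174]
eef_rot: [3.142, 0.0, -0.059]
force: [-0.3, -0.1, 0.1]
grip_width: 0.0003
grip_force: 0.0
```

{"fn": "apply_moves", "kwargs": {"deltas": [[255,0.01,0.1,0,0,0,0],[255,0,0,0,0,0,0],[255,0,0,0,0,0,0]]}}

```text
time_s: 12.65
ee_pos: [0.4903, -0.0048, 0.1175]
eef_rot: [-3.142, 0.0, -0.059]
force: [0.6, 0.7, -0.6]
grip_width: 0.0006
grip_force: 0.0
```

{"fn": "apply_moves", "kwargs": {"deltas": [[255,0.01,0.1,0,0,0,0],[255,0,0,0,0,0,0],[255,0,0,0,0,0,0]]}}

```text
time_s: 12.95
ee_pos: [0.4904, -0.0038, 0.1175]
eef_rot: [-3.142, -0.0, -0.059]
force: [0.0, 0.5, 0.2]
grip_width: 0.0003
grip_force: 0.0
```

{"fn": "apply_moves", "kwargs": {"deltas": [[255,0.01,0.2,0,0,0,0],[255,0,0,0,0,0,0],[255,0,0,0,0,0,0]]}}

```text
time_s: 13.25
ee_pos: [0.4905, -0.0017, 0.1175]
eef_rot: [-3.142, -0.0, -0.059]
force: [0.6, 0.5, -0.4]
grip_width: 0.0006
grip_force: 0.0
```

{"fn": "apply_moves", "kwargs": {"deltas": [[255,0.01,0.2,0,0,0,0],[255,0,0,0,0,0,0],[255,0,0,0,0,0,0]]}}

```text
time_s: 13.55
ee_pos: [0.4906, 0.0003, 0.1175]
eef_rot: [-3.142, -0.0, -0.059]
force: [-0.0, -0.2, 0.7]
grip_width: 0.0007
grip_force: 0.0
```

```bash
python3 - <<'E'
from h import *
s=ctrl.camera("side")["img"][...,::-1]; w=ctrl.camera("wrist")["img"][...,::-1]
o=np.zeros((420,780,3),np.uint8); o[:,:400]=w[:,80:480]; o[:380,400:]=cv2.resize(s[150:277,190:317],(380,380),interpolation=cv2.INTER_CUBIC)
cv2.imwrite("pics/w.png",o)
E
```

```text
(no output)
```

View pics/w.png

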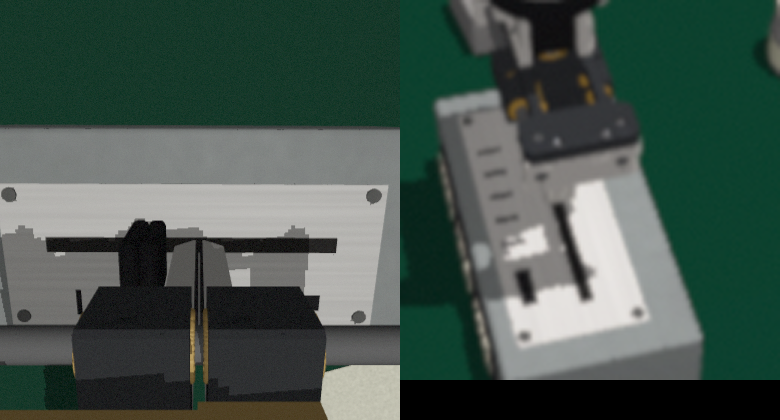

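The wrist view shows the lever's top at crop columns 119–167, left of the fingertips at 167–230. I'll project candidate travels into this view.

```bash
python3 - <<'E'
from h import *
from scipy.spatial.transform import Rotation as R
o=ctrl.get_obs(); c=ctrl.camera("wrist")
T=np.eye(4);T[:3,:3]=R.from_euler("xyz",o["eef_rot"]).as_matrix();T[:3,3]=o["ee_pos"]
c["pose"]=T@c["hand_eye"]
ctr=np.array([.4921,.0034,.075]);ey=np.array([.0623,.9981,0]);ex=np.array([.9981,-.0623,0])
P=lambda x,y,z:(proj(c,ctr+ex*x+ey*y+[0,0,z])-[80,0]).round(0)
print("slot ends",P(0,.0824,0),P(0,-.0824,0))
for t in(.073,.084,.095,.117):
    print(t,[list(P(.017,t-.0725+d,.048)) for d in(-.009,.009)])
print("tip", (proj(c,(T@[0,.0125,.025,1])[:3])-[80,0]).round(0),(proj(c,(T@[0,-.0125,.025,1])[:3])-[80,0]).round(0),o["force"],o["ee_pos"])
E
```

```text
slot ends [ 47. 242.] [336. 243.]
0.073 [[np.float64(209.0), np.float64(242.0)], [np.float64(167.0), np.float64(242.0)]]
0.084 [[np.float64(184.0), np.float64(242.0)], [np.float64(142.0), np.float64(242.0)]]
0.095 [[np.float64(158.0), np.float64(242.0)], [np.float64(116.0), np.float64(242.0)]]
0.117 [[np.float64(107.0), np.float64(242.0)], [np.float64(65.0), np.float64(242.0)]]
tip [221. 256.] [173. 256.] [ 0.19291913 -0.1180901  -0.45594722] [4.90607641e-01 2.11638091e-04 1.17439515e-01]
```

The wrist view fits a travel of about 0.092–0.095, beyond the hump, with zero force. Backing off to confirm from the top camera.

{"fn": "apply_moves", "kwargs": {"deltas": [[255,0,-1,0,0,0,0],[255,0,-2,0,0,0,0],[255,0,-1,3,0,0,0],[255,0,0,4,0,0,0],[255,0,-3,4,0,0,0],[255,-1,-4.5,1,0,0,0],[255,-1,-4.5,0,0,0,0],[255,-1,-4.5,0,0,0,0],[255,-1,-4.5,0,0,0,0],[255,0,0,0,0,0,0]]}}

```text
time_s: 14.7
ee_pos: [0.4489, -0.2544, 0.2372]
eef_rot: [3.141, 0.0, -0.064]
force: [1.0, 0.9, -0.8]
grip_width: 0.0002
grip_force: 0.0
```

```bash
python3 - <<'E'
from h import *
c=ctrl.camera("top"); i=c["img"][...,::-1]
cv2.imwrite("pics/chk2.png",cv2.resize(i[205:245,230:320],None,fx=8,fy=8,interpolation=cv2.INTER_CUBIC))
ctr=np.array([.4921,.0034,.075]);ey=np.array([.0623,.9981,0])
for t in(.073,.084,.095,.117):
    u=proj(c,ctr+ey*(t-.0725)+[0,0,.048]); print(t,(u-[230,205])*8+3.5)
E
```

```text
0.073 [346.90174584 177.66546535]
0.084 [310.02506574 174.87998271]
0.095 [273.14314158 172.09410397]
0.117 [199.36355658 166.5211578 ]
```

View pics/chk2.png

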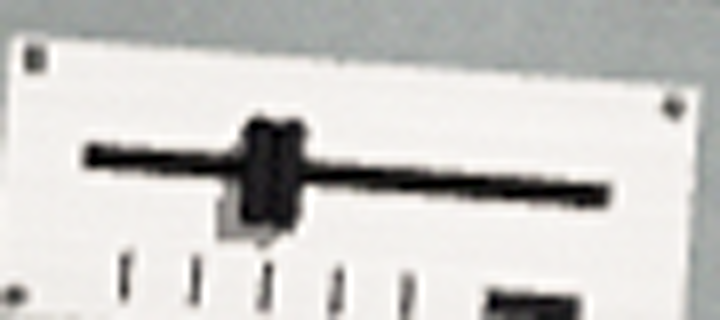

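The lever centre is now at (272,172), which is notch 3 (0.095). Next, the button.

{"fn": "apply_moves", "kwargs": {"deltas": [[255,0.7,4.5,0,0,0,0],[255,0.7,4.5,0,0,0,0],[255,0.7,4.5,0,0,0,0],[255,0.7,4.5,0,0,0,0],[255,0.7,4.5,0,0,0,0],[255,0.7,4.5,0,0,0,0],[255,0.7,4.5,0,0,0,0],[255,0.7,4.5,0,0,0,0],[255,0.7,4.5,0,0,0,0],[255,0.7,4.5,0,0,0,0]]}}

```text
time_s: 15.75
ee_pos: [0.5201, 0.2029, 0.2376]
eef_rot: [-3.141, -0.0, -0.058]
force: [0.6, 0.0, 0.1]
grip_width: 0.0006
grip_force: 0.0
```

{"fn": "apply_moves", "kwargs": {"deltas": [[255,0.5,4.5,0,0,0,0],[255,0.4,4.4,0,0,0,0],[255,0,0,0,0,0,0],[255,0,0,0,0,0,0],[255,0,0,0,0,0,0]]}}

```text
time_s: 16.25
ee_pos: [0.5294, 0.2887, 0.2375]
eef_rot: [3.141, 0.0, -0.059]
force: [0.1, -0.3, 0.4]
grip_width: 0.0001
grip_force: 0.0
```

{"fn": "apply_moves", "kwargs": {"deltas": [[255,-0.1,-0.2,-3,0,0,0],[255,0,0,-4,0,0,0],[255,0,0,-4,0,0,0],[255,0,0,-2,0,0,0],[255,0,0,-0.8,0,0,0],[255,0,0,0,0,0,0],[255,0,0,0,0,0,0]]}}

```text
time_s: 16.95
ee_pos: [0.5293, 0.2871, 0.101]
eef_rot: [-3.141, -0.002, -0.06]
force: [0.3, -0.4, -0.5]
grip_width: 0.0004
grip_force: 0.0
```

{"fn": "apply_moves", "kwargs": {"deltas": [[255,0,0,-0.2,0,0,0],[255,0,0,-0.2,0,0,0],[255,0,0,-0.1,0,0,0],[255,0,0,0,0,0,0],[255,0,0,0,0,0,0]]}}

```text
time_s: 17.45
ee_pos: [0.5286, 0.2872, 0.0945]
eef_rot: [-3.142, -0.0, -0.059]
force: [0.1, 0.3, -0.1]
grip_width: 0.0006
grip_force: 0.0
```

{"fn": "apply_moves", "kwargs": {"deltas": [[255,0,0,-0.1,0,0,0],[255,0,0,-0.05,0,0,0],[255,0,0,0,0,0,0],[255,0,0,0,0,0,0]]}}

```text
time_s: 17.85
ee_pos: [0.5287, 0.2872, 0.0931]
eef_rot: [-3.141, -0.0, -0.059]
force: [0.3, 0.1, 2.3]
grip_width: 0.0006
grip_force: 1.0
```

{"fn": "apply_moves", "kwargs": {"deltas": [[255,0,0,-0.2,0,0,0],[255,0,0,-0.2,0,0,0],[255,0,0,0,0,0,0],[255,0,0,0,0,0,0]]}}

```text
time_s: 18.25
ee_pos: [0.5287, 0.2873, 0.0891]
eef_rot: [-3.141, -0.0, -0.059]
force: [-1.0, 0.7, 3.7]
grip_width: 0.0006
grip_force: 2.0
```

{"fn": "apply_moves", "kwargs": {"deltas": [[255,0,0,-0.1,0,0,0],[255,0,0,-0.05,0,0,0],[255,0,0,0,0,0,0],[255,0,0,0,0,0,0]]}}

```text
time_s: 18.65
ee_pos: [0.5287, 0.2872, 0.0876]
eef_rot: [-3.141, -0.0, -0.059]
force: [0.5, 0.1, 4.9]
grip_width: 0.0001
grip_force: 2.3
```

Nearly 5 N. One more small step should reach the bottom stop.

{"fn": "apply_moves", "kwargs": {"deltas": [[255,0,0,-0.05,0,0,0],[255,0,0,-0.05,0,0,0],[255,0,0,0,0,0,0],[255,0,0,0,0,0,0]]}}

```text
time_s: 19.05
ee_pos: [0.5288, 0.2873, 0.0872]
eef_rot: [-3.141, -0.001, -0.059]
force: [-2.6, -0.9, 11.6]
grip_width: 0.0005
grip_force: 5.7
```

{"fn": "apply_moves", "kwargs": {"deltas": [[255,0,0,0.4,0,0,0],[255,0,0,0.6,0,0,0],[255,0,0,2,0,0,0],[255,0,0,4,0,0,0],[255,0,0,4,0,0,0],[255,0,0,3,0,0,0],[255,-2,-4,0,0,0,0],[255,-3,-4,0,0,0,0],[255,-4,0,0,0,0,0],[255,-4,0,0,0,0,0]]}}

```text
time_s: 20.05
ee_pos: [0.3971, 0.206, 0.226]
eef_rot: [3.141, 0.001, -0.061]
force: [0.3, 0.3, 0.9]
grip_width: 0.0007
grip_force: 0.0
```

```bash
python3 - <<'E'
from h import *
c=ctrl.camera("side"); i=c["img"][...,::-1]
cv2.imwrite("pics/end.png",cv2.resize(i,(784,588),interpolation=cv2.INTER_CUBIC))
E
```

```text
(no output)
```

View pics/end.png

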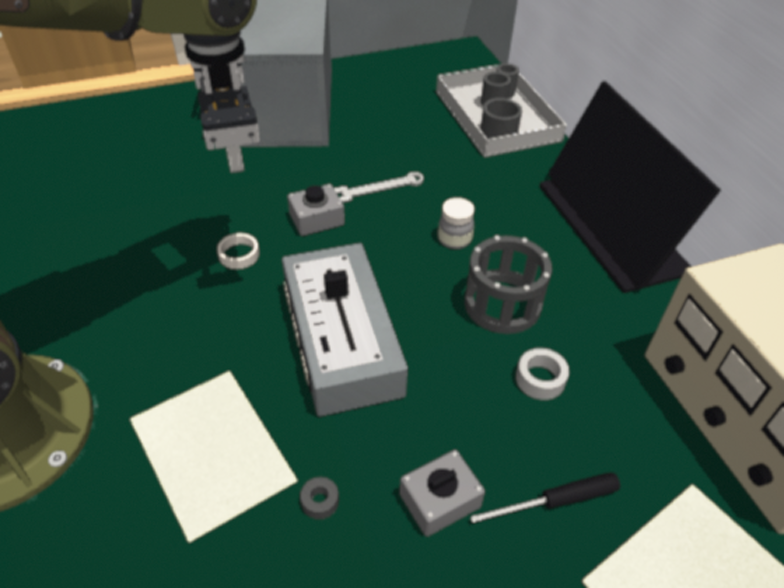

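The button was pressed to its stop (11.6 N) and is up again at (315,193). The lever is at (337,285), and nothing else has moved. Handing in.

{"fn": "apply_moves", "kwargs": {"deltas": [[255,0,0,0,0,0,0],[255,0,0,0,0,0,0]]}}

```text
time_s: 20.3
ee_pos: [0.3991, 0.2073, 0.2267]
eef_rot: [-3.142, -0.0, -0.059]
force: [0.5, -0.1, 0.0]
grip_width: -0.0001
grip_force: 0.0
```

```bash
python3 -c "
from station import ctrl
print(ctrl.hand_in())"
```

```text
the job is handed in; nothing more can be done
None
```

The job is handed in, with no verdict returned: the lever sits in the third notch (about 0.095 m by the top camera), the button was pressed to its stop and came up again, and nothing else appears to have moved.

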